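# Clip the counterweight into the snap hook

## Task

Put the steel counterweight away: pick it up, use its eye to press the snap hook's sprung gate inward, and slip the eye in behind the hook's nose so that the gate snaps shut. Draw the eye out as far as it goes into the rounded end, tug it outward there with about 10 N for a moment to prove the hook holds, then leave the weight hanging freely in the rounded end with the gate closed. Work by feel: never put more than 15 N on the hook, and leave the chuck key, the spring clamp and the wood offcut where they lie.

Things in the scene. Friction and masses are not known exactly. Their poses are not given: they have to be found in the camera images.
- hook_stand: Dark steel stand bolted to the bench: base 90 x 90 x 10 mm, column 28 mm thick, on top a 36 mm clamp head with a thumb screw on its -y side, holding a steel snap hook. Origin at bench height on the column's axis, z up, yaw varies. The hook lies flat, its bar's centre exactly 150 mm above the bench, and points along the stand's -x: a closed loop of 8 mm round bar, 48 mm wide (y -24 to +24)
- mouth (a point): Nominal place of the nose tip's end face (stand x -115, y +20 mm), fixed to the stand, axes as the stand. The gate closes that side from here to its pivot at stand x -68, y +20, so the mouth is on the +y side; the back bar runs along y -20. CAUTION: the hook was clamped by hand: it really stands up to 14 mm further out or in and swivelled up to 0.18 rad about the column: find it by feel
- bow (a point): Nominal middle of the rounded end's bar (stand x -170, y 0), fixed to the stand; truly shifted as the mouth is. Rounded end: half circle, bar-centre radius 20 mm about stand (-150, 0); from it the nose runs back along y +20 to its tip. An eye drawn out as far as it goes stops with its centre at about x -163 (same shift). Friction holds the hook in its clamp below about 30 N
- gate (a joint): Angle (rad) of the hook's sprung gate, a dark steel rod 6 mm thick reaching 46 mm from its vertical pivot pin to the nose tip, lying in the hook's plane. 0 = shut (cannot open outward); grows as the free end swings inward (towards the back bar, stand's -y), stop at 0.85. Its spring pushes back with about 1 N at the free end as it starts to open, 3 to 5 N when far open
- eye (a point): Centre of the counterweight's eye, half-way up: an upright ring of 6 mm round wire, 30 mm inside and 42 mm outside diameter. z up along the weight; x = axis of the eye's hole = thickness direction of the grip tab above it, which is 10 mm thick, 20 mm wide (y), from 19 to 49 mm above the eye's centre. It passes the gate with x along the hook. Hanging, its centre is 11 mm below the hook's plane
- counterweight: Steel counterweight standing on the bench, 107 mm tall, about 0.35 kg (varies): a cylinder of 40 mm diameter with a groove, 32 mm high, tapering in to 38 mm; on it the upright eye, its centre 58 mm above the underside, and on top the flat grip tab. Origin at the centre of its underside, axes as for the eye
- chuck_key: Bystander: grey steel T-shaped drill chuck key, 84 x 96 x 13 mm, lying on the bench; origin at its underside
- spring_clamp: Bystander: black and yellow plastic spring clamp, 67 x 123 x 26 mm, lying on the bench; origin at the centre of its underside
- wood_offcut: Bystander: softwood offcut, 61 x 56 x 25 mm, lying on the bench; origin at the centre of its underside
Not all that is in view belongs to the job. There is more than one size of the hook_stand; the one meant has the size given above.

How it is judged:
By the outcome, as a careful person would: the job done as asked, in the order asked, and still so for the second after the job is handed in, with the robot touching nothing.
It also fails if it takes over 61 s, if anything falls off the work surface, if the arm or the gripper's body presses on something with over 40 N, if the wrist force passes 120 N, or if a joint passes its speed limit or range.

## Robot

A 6-joint arm with a two-finger parallel gripper is mounted at the origin on a cart in front of the work surface, level with it; the furniture and walls round the work are solid. World frame = base frame: x ahead of the robot, y to its left, z up, the work surface at z = 0. Lengths are in m, angles in rad, forces in N, time in s.
With the tool pointing down it reaches from about 0.4 to 0.825 m from the base axis. Payload 7 kg.
Tool frame: the origin (TCP) lies midway between the tips of the shut fingers; the grasp point (between the pads) lies 19 mm behind it; z points along the fingers, y is the line along which they close (so a half turn about z gives the same grasp; the last joint's range is limited). The gripper opens to 88 mm and grips with 3 to 60 N. Pads are 19 mm wide; open, the fingers measure 130 mm over their backs; the gripper's body (78 mm by 193 mm) begins 47 mm behind the grasp point.
Start: joints at [1.442, 0.359, 0.012, 0, -1.224, -0.288], TCP at [0.273, 0.617, 0.227] pointing down, gripper open.
Joint ranges: [-3.07, 3.07], [-1.43, 2.12], [-1.02, 1.25], [-3.03, 1.67], [-3.05, -0], [-3.03, 3.03]. Speed limits (rad/s): [2.39, 2.39, 3.01, 3.14, 3.14, 3.14].

## Interface

Orientations are given as [roll, pitch, yaw] about the fixed x, y, z axes, in that order (R = Rz(yaw) Ry(pitch) Rx(roll)).
In Python, from station import telemetry, eyes, ticket, recognise, trace gives the robot as it stands. The module is installed in compiled form; this text tells all that it offers.
- The arm moves only by the tool servo_tool, never from a script. Its argument "series" is a list that holds one entry, the list of rows, each a list of 4 numbers: the shift along the tool's x, y, z in mm, then the turn about the tool's z in rad. In form: [[[x, y, z, roll], ...]]. A call has exactly 10 rows; each row shifts and turns the commanded pose from where the row before left it, along the tool's axes as they then stand; what a row does not reach is not made up. A row lasts 1/12 s, in which the tool goes at most 41.7 mm and 7.16 degrees, less where a joint would pass 70% of its speed; a pose out of reach is approached as far as the arm can. A call is refused whole if a number of a shift passes 41.7 or a number of a turn 0.125, either way. A call with a gripper value outside its range is refused whole. "claw" is the gripper's target within -1 to 1 (shut at 1, half-way at 0, fully open at -1), set as the call begins (left out, the last holds). The fingers move at their own pace and stop on an object; "grip_force" is the grip in N (left out, the last holds). Time passes only in rows, so rows that do not move let the fingers close, or fill a call up. It gives the time, the measured TCP pose, the force, the opening and the grip force at its end, in the units of the state.
- telemetry.get_state(): the state, without advancing time (a new reading comes with each control period).
- eyes.grab_frame(name): name is "scene" or "top" or "wrist"; returns the picture (400x640x3 uint8, red, green, blue); there is no depth.
- eyes.calibration(name): a dict with "mtx" (3x3 intrinsics, pixels), "rvec" (rotation vector, rad) and "tvec" (3), from world to camera coordinates, as OpenCV has them. Camera axes: x right, y down, z forward; pixel columns grow to the right and rows downward; lengths in m; the calibration is good to about 2 mm. The wrist camera is an equidistant fisheye: a pixel r from the principal point sees the ray r / f radians off the axis. A picture is of the moment at which its call begins: read the wrist's pose just before it. calibration takes no time and is no camera call; for the wrist camera it gives the pose at the moment of the call.
- ticket.job_done(): hands the job in; it is judged then, once.
Trained networks look in the newest picture that a camera, given by its name, has taken for a name from the list of things; names that differ only in an ending like _2 or _b are one class to them, and where a whole thing is asked for, a point or a joint stands for the part that bears it (a point fixed in the world has none). Each returns a list of dicts, best first, with "conf" (0 to 1); they miss things now and then, are a little off and sometimes report something else, mostly with a low value. They report only what shows in the picture. A call takes as long as a camera call. They do not tell look-alikes from the thing itself.
- recognise(camera, name): "position" ([x, y, z] in m, in world coordinates, good to about 4 mm: the middle of the surface that is visible of it).
- trace(camera, name): "mask" (400x640 bool, what is visible of it).
The state is a dict: "t": time; "q": joint angles; "qd": joint speeds; "joint_efforts": joint torques, N m; "eef_pos": TCP position; "ee_rot": TCP orientation; "force": force on the tool from outside, world axes, zero at the start; "moment": the same for the moment, N m; "width": finger opening in m; "gripper_force": force on a finger pad.
Only numpy, scipy, OpenCV 4.12 (cv2) and the standard library are available. Lean on these libraries where they do the work, as an engineer would, in place of code of your own. Each camera call takes 0.05 s, during which the arm holds its last target. There are 200 camera calls.

## Working session

There is one attempt and no reset: what is moved stays moved. The work goes in short steps, Python scripts to look and compute and a tool call to move; the robot and the scene stay as the last step left them, time stands still between calls to the robot, and variables do not carry over. Pictures are saved under pics/ and viewed, at most 10 in all, crops included, and the job is handed in when it is done.

Besides the shell and the picture viewer there is one more tool, called after ">>>" as a command line: name --argument value ..., lists and objects as JSON in quotes. servo_tool: Moves the arm, as the interface text tells. Its arguments: {"type":"object","properties":{"series":{"type":"array"},"claw":{"type":"number"},"grip_force":{"type":"number"}},"required":["series"]}

```bash
mkdir -p pics; cat > h.py <<'E'
from station import telemetry, eyes, ticket, recognise, trace
import numpy as np, cv2
def grab(n,f=None):
    im=eyes.grab_frame(n)
    if f: cv2.imwrite('pics/'+f,im[:,:,::-1])
    return im
def ray(n,uv,z):
    c=eyes.calibration(n);K=np.array(c['mtx']);R=cv2.Rodrigues(np.array(c['rvec'],float))[0];t=np.array(c['tvec'],float).ravel()
    d=np.linalg.inv(K)@np.array([uv[0],uv[1],1.]);o=-R.T@t;d=R.T@d
    return o+d*(z-o[2])/d[2]
def proj(n,P):
    c=eyes.calibration(n)
    return cv2.projectPoints(np.array(P,float).reshape(-1,3),np.array(c['rvec'],float),np.array(c['tvec'],float),np.array(c['mtx'],float),None)[0].reshape(-1,2)
E
python3 - <<'E'
from h import *
a=grab('scene','s1.png');b=grab('top','t1.png')
cv2.imwrite('pics/st1.png',np.vstack([a,b])[:,:,::-1][::1,::1] if 0 else cv2.resize(np.vstack([a,b])[:,:,::-1],(480,600)))
for cam in('scene','top'):
    for n in('hook_stand','counterweight','eye','chuck_key','spring_clamp','wood_offcut'):
        print(cam,n,[(np.round(r['position'],3).tolist(),round(r['conf'],2)) for r in recognise(cam,n)][:4])
s=telemetry.get_state();print(s)
E
```

```text
scene hook_stand [([0.573, 0.606, 0.064], 0.85), ([0.657, 0.159, 0.076], 0.77), ([0.697, -0.007, 0.045], 0.71)]
scene counterweight [([0.479, 0.327, 0.036], 0.71)]
scene eye [([0.474, 0.327, 0.032], 0.76)]
scene chuck_key [([0.368, 0.199, 0.008], 0.69)]
scene spring_clamp [([0.66, 0.301, 0.013], 0.79), ([0.37, 0.199, 0.007], 0.59)]
scene wood_offcut [([0.64, 0.444, 0.027], 0.95)]
top hook_stand [([0.567, 0.61, 0.066], 0.92), ([0.696, 0.008, 0.038], 0.79), ([0.656, 0.177, 0.139], 0.65), ([0.642, 0.46, 0.026], 0.5)]
top counterweight [([0.481, 0.338, 0.039], 0.51)]
top eye [([0.477, 0.333, 0.039], 0.51)]
top chuck_key [([0.363, 0.201, 0.015], 0.64)]
top spring_clamp [([0.676, 0.308, 0.02], 0.57)]
top wood_offcut []
{'t': 0.7, 'q': array([ 1.44208713e+00,  3.58585379e-01,  1.19417233e-02, -1.85116704e-05,
       -1.22412001e+00, -2.88122419e-01]), 'qd': array([-4.33906649e-04,  8.95366557e-04,  8.57778252e-04, -4.38219547e-05,
        4.57948132e-04,  9.58308890e-04]), 'joint_efforts': array([ 5.65377813e-04, -5.82163918e+01,  2.93251240e+01,  7.00034603e+00,
        1.25141352e-02, -2.24517066e-05]), 'eef_pos': array([0.27327352, 0.61719633, 0.22658556]), 'ee_rot': array([-3.14156629e+00,  2.59724879e-05, -4.16837907e-01]), 'force': array([-0.25249499,  0.05304634,  0.15497476]), 'moment': array([-0.03477726, -0.02572269, -0.01305073]), 'gripper_force': 0.0, 'width': 0.08773854779722746}
```

View pics/s1.png

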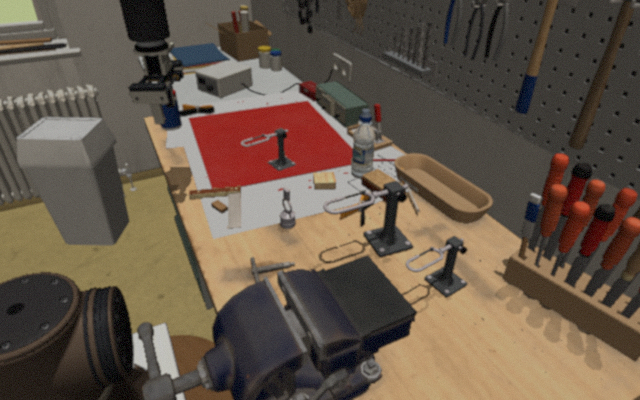

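View pics/t1.png

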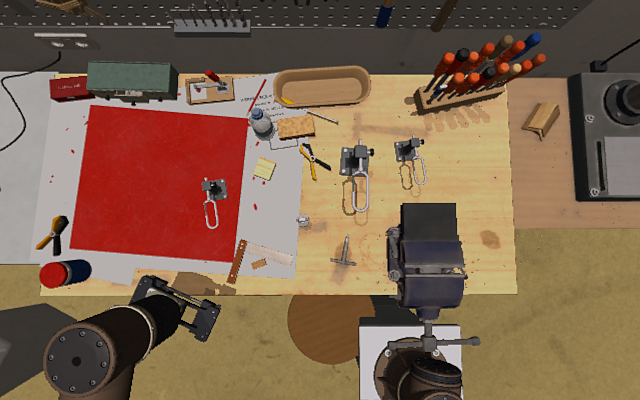

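The scene holds three stands: on the red mat (top 214,190), in the middle (top 355,165), and on the right (top 410,150). I'll compare their base sizes in one enlarged crop.

```bash
python3 - <<'E'
from h import *
b=cv2.imread('pics/t1.png')
for uv in((214,190),(355,165),(410,150)):
    p=ray('top',uv,0.01);q=proj('top',[p,p+[0.09,0,0],p+[0,.09,0]]);print(p.round(3),np.linalg.norm(q[1:]-q[0],axis=1).round(1))
def cr(im,x,y,w,h,s):return cv2.resize(im[y:y+h,x:x+w],None,fx=s,fy=s,interpolation=cv2.INTER_CUBIC)
A=cr(b,330,130,110,90,5)  # 550x450
B=cr(b,190,165,50,75,5) # 250x375
C=np.zeros((600,800,3),np.uint8);C[:450,:550]=A;C[:375,550:]=B
D=cr(b,290,205,70,30,5);C[450:,:350]=D[:150]
cv2.imwrite('pics/c1.png',C)
E
```

```text
[0.578 0.619 0.01 ] [27.8 28.2]
[0.659 0.166 0.01 ] [27.3 27.8]
[ 0.709 -0.013  0.01 ] [27.1 27.6]
```

View pics/c1.png

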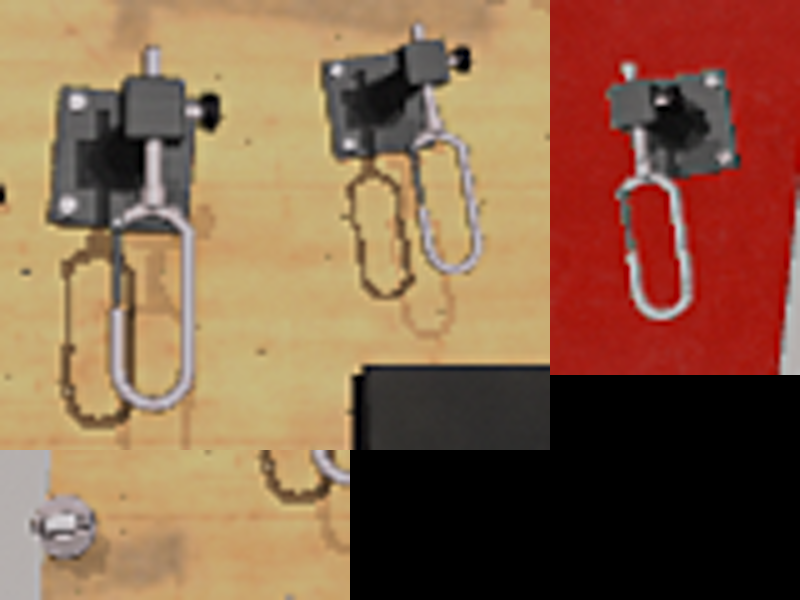

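The three stands in top-image pixels:
- Mat stand (214,190): base about 21 px wide.
- Middle stand (355,162): base about 28 px wide.
- Right stand (408,150): base about 20 px wide.

At bench height 90 mm is about 27.5 px, so the middle stand is the one meant. Its gate (dark rod) is on the left, which is +y, and the screw is on -y, so its yaw is about 0.

```bash
python3 - <<'E'
from h import *
f=lambda c:(330+c[0]/5-.4,130+c[1]/5-.4)
for n,c,z in(('bow_out',(153,410),.15),('bow_in',(153,392),.15),('backbar1',(187,240),.15),('backbar2',(187,365),.15),('nose1',(118,365),.15),('nosetip',(118,308),.15),('gatepiv',(118,225),.15),('stem',(153,165),.15),
  ('b1',(60,88),.01),('b2',(50,222),.01),('b3',(190,228),.01)):
    print(n,ray('top',f(c),z).round(4))
print('tab',ray('top',(303.2,219.4),.107).round(4), 'cyl')
E
```

```text
bow_out [0.5003 0.1701 0.15  ]
bow_in [0.5104 0.1699 0.15  ]
backbar1 [0.5967 0.1495 0.15  ]
backbar2 [0.5256 0.1506 0.15  ]
nose1 [0.5257 0.1895 0.15  ]
nosetip [0.558  0.1891 0.15  ]
gatepiv [0.6053 0.1886 0.15  ]
stem [0.6398 0.1683 0.15  ]
b1 [0.7178 0.2092 0.01  ]
b2 [0.6298 0.2163 0.01  ]
b3 [0.6259 0.126  0.01  ]
tab [0.4802 0.3311 0.107 ] cyl
```

>>> servo_tool --series '[[[0, 0, 0, 0.1154], [0, 0, 0, 0.1154], [0, 0, 0, 0.1154], [0, 0, 0, 0.1154], [0, 0, 0, 0.1154], [0, 0, 0, 0.1154], [0, 0, 0, 0.1154], [0, 0, 0, 0.1154], [0, 0, 0, 0.1154], [0, 0, 0, 0.1154]]]' --claw -0.3

```text
t: 1.53
eef_pos: [0.2733, 0.6172, 0.2266]
ee_rot: [3.142, 0.0, -1.577]
force: [0.2, -0.0, 0.6]
width: 0.0567
gripper_force: 0.0
```

>>> servo_tool --series '[[[30, -23, 0, 0], [32, -23, 0, 0], [32, -23, 0, 0], [32, -23, 0, 0], [32, -23, 0, 0], [32, -23, 0, 0], [32, -23, 0, 0], [32, -23, 0, 0], [32, -23, 0, 0], [0, 0, 0, 0]]]'

```text
t: 2.37
eef_pos: [0.4828, 0.3264, 0.2269]
ee_rot: [-3.141, -0.001, -1.575]
force: [-1.3, 0.3, -0.0]
width: 0.0567
gripper_force: 0.0
```

```bash
python3 - <<'E'
from h import *
s=telemetry.get_state();print(s['t'],s['eef_pos'],s['ee_rot'],s['force'],s['width'])
c=eyes.calibration('wrist');print(c)
a=grab('wrist','w1.png')
for n in('eye','counterweight','mouth'):print(n,[(np.round(r['position'],4).tolist(),round(r['conf'],2)) for r in recognise('wrist',n)][:3])
E
```

```text
2.3667 [0.48283026 0.32638457 0.22690668] [-3.14126456e+00 -6.80965313e-04 -1.57488559e+00] [-1.28464482  0.33690711 -0.04143136] 0.05667512541903952
{'mtx': array([[309.70691629,   0.        , 321.53144558],
       [  0.        , 309.70691629, 204.30587238],
       [  0.        ,   0.        ,   1.        ]]), 'rvec': array([-0.00720883, -3.10635165, -0.46194639]), 'tvec': array([ 0.48125385, -0.35080662,  0.29520659])}
eye [([0.4829, 0.3272, 0.0349], 0.83)]
counterweight [([0.4795, 0.327, 0.0383], 0.94)]
mouth [([0.6549, 0.1742, 0.1512], 0.78)]
```

View pics/w1.png

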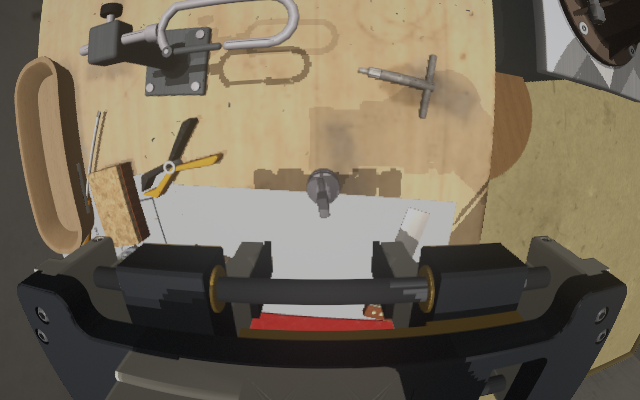

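Wrist image: the weight is at (323,188) with its tab at (324,205), thin along the finger line. The hook is at the top: gate pivot (166,48), nose tip about (222,45), bow about (297,20).

```bash
cat >> h.py <<'E'
def wray(uv,z,c=None):
    c=c or eyes.calibration('wrist');K=c['mtx'];R=cv2.Rodrigues(np.array(c['rvec'],float))[0];t=np.array(c['tvec'],float).ravel()
    d=np.array([(uv[0]-K[0,2]),(uv[1]-K[1,2])])/K[0,0];th=np.linalg.norm(d)
    v=np.r_[d/th*np.sin(th),np.cos(th)];o=-R.T@t;v=R.T@v
    return o+v*(z-o[2])/v[2]
E
python3 - <<'E'
from h import *
m=grab('wrist')
for n,uv,z in(('tabtop',(324,212),.107),('base',(323,190),.032),('nosetip',(222,45),.15),('bowout',(298.5,15),.15),('bowin',(291,18),.15),('piv',(166,49),.15),('nosemid',(260,42),.15),('back1',(200,-1),.15)):print(n,wray(uv,z).round(4))
im=cv2.imread('pics/w1.png')
A=cv2.resize(im[0:75,140:310],None,fx=4.7,fy=4.7,interpolation=cv2.INTER_CUBIC)
B=cv2.resize(im[160:230,290:360],None,fx=3.5,fy=3.5,interpolation=cv2.INTER_CUBIC)
C=np.zeros((600,800,3),np.uint8);C[:A.shape[0],:A.shape[1]]=A[:, :800];C[353:353+B.shape[0],:B.shape[1]]=B[:247]
cv2.imwrite('pics/c2.png',C)
E
```

```text
tabtop [0.4775 0.345  0.107 ]
base [0.4781 0.3428 0.032 ]
nosetip [0.5562 0.1966 0.15  ]
bowout [0.4971 0.1762 0.15  ]
bowin [0.5027 0.1785 0.15  ]
piv [0.6055 0.1932 0.15  ]
nosemid [0.526  0.1968 0.15  ]
back1 [0.5763 0.1539 0.15  ]
```

View pics/c2.png

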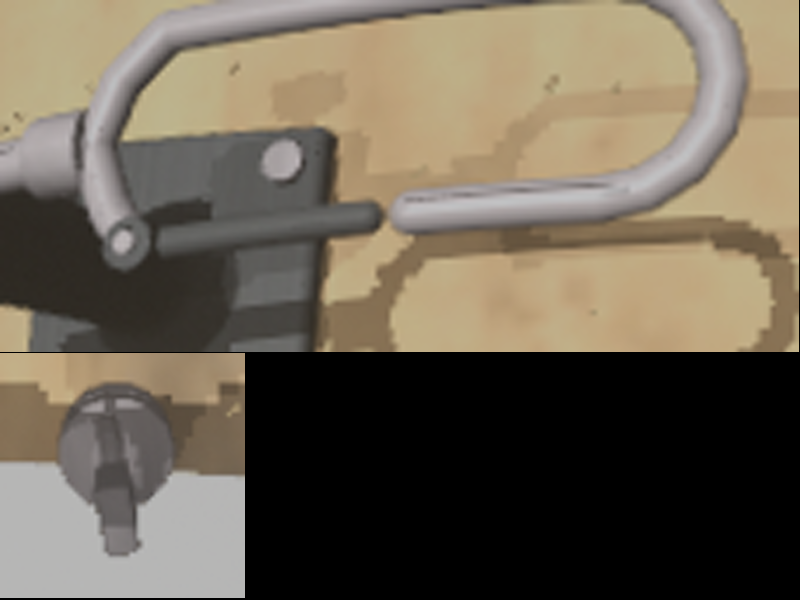

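The crop confirms it: the gate is shut, its free end at crop (380,217), the nose tip at (395,212). The weight's tab top is at crop (120,540). The wrist and top cameras disagree by about 1 cm in y, so I'll cross-check.

```bash
python3 - <<'E'
from h import *
for cam in('wrist','scene','top'):
    c=eyes.calibration(cam);R=cv2.Rodrigues(np.array(c['rvec'],float))[0];print(cam,(-R.T@np.array(c['tvec'],float).ravel()).round(4),R[2].round(3))
g=grab('scene');
for cam in('scene','top','wrist'):
    if cam!='scene':grab(cam)
    m=[r for r in trace(cam,'counterweight')]
    for r in m[:1]:
        ys,xs=np.where(r['mask']);top=ys.min();print(cam,r['conf'],xs.min(),xs.max(),ys.min(),ys.max(),xs.mean().round(1),ys.mean().round(1),'topx',xs[ys<=top+1].mean())
        if cam=='wrist':
            for z in(.0,.032):print(wray((xs.mean(),ys.min()),z))
            print(wray((xs[ys>=ys.max()-1].mean(),ys.max()),.107))
        else: print(ray(cam,(xs[ys<=top+1].mean(),top),.107),ray(cam,((xs.min()+xs.max())/2,ys.max()),0))
E
```

```text
wrist [0.4798 0.2528 0.3843] [ 0.     0.292 -0.956]
scene [ 0.1668 -0.4729  0.6877] [ 0.371  0.738 -0.563]
top [0.441  0.3057 1.1688] [ 0.092 -0.011 -0.996]
scene 0.81 279 295 188 228 286.9 213.7 topx 285.4
[0.48012698 0.33834953 0.107     ] [0.47254278 0.32023917 0.        ]
wrist 0.85 305 336 164 211 320.4 184.6 topx 320.0
[0.48112636 0.31711843 0.        ]
[0.48101295 0.31176481 0.032     ]
[0.4808636  0.34395005 0.107     ]
```

Tab centre is about (0.480, 0.331), with the tab thin along x. The hook's nose tip is about (0.556, 0.192) and its axis runs along world x. Next I descend and grip high on the tab.

>>> servo_tool --series '[[[-4.6, 2.8, 10, 0], [0, 0, 20, 0], [0, 0, 20, 0], [0, 0, 20, 0], [0, 0, 20, 0], [0, 0, 20, 0], [0, 0, 15, 0], [0, 0, 12, 0], [0, 0, 8, 0], [0, 0, 4, 0]]]'

```text
t: 3.75
eef_pos: [0.4767, 0.3354, 0.0758]
ee_rot: [3.14, -0.002, -1.571]
force: [-0.3, -0.1, 0.4]
width: 0.0568
gripper_force: 0.0
```

>>> servo_tool --series '[[[0, 0, 0, 0], [0, 0, 0, 0], [0, 0, 0, 0], [0, 0, 0, 0], [0, 0, 0, 0], [0, 0, 0, 0], [0, 0, 0, 0], [0, 0, 0, 0], [0, 0, 0, 0], [0, 0, 0, 0]]]' --claw 1 --grip_force 40

```text
t: 4.58
eef_pos: [0.4775, 0.3359, 0.0779]
ee_rot: [-3.141, 0.0, -1.571]
force: [-2.1, -1.0, 4.3]
width: 0.0098
gripper_force: 40.0
```

>>> servo_tool --series '[[[0, 0, -4, 0], [0, 0, -10, 0], [0, 0, -15, 0], [0, 0, -15, 0], [0, 0, -15, 0], [0, 0, -15, 0], [0, 0, -10, 0], [0, 0, 0, 0], [0, 0, 0, 0], [0, 0, 0, 0]]]'

```text
t: 5.42
eef_pos: [0.4769, 0.3353, 0.1606]
ee_rot: [3.14, -0.001, -1.571]
force: [-0.2, -0.6, -4.7]
width: 0.0096
gripper_force: 40.0
```

```bash
python3 - <<'E'
from h import *
s=telemetry.get_state();print(s['t'],s['eef_pos'],s['ee_rot'],s['force'],s['moment'],s['width'],s['gripper_force'])
a=grab('wrist');cv2.imwrite('pics/w2.png',cv2.resize(a[140:340,220:440,::-1],None,fx=3,fy=3))
E
```

```text
5.4167 [0.47687857 0.33528169 0.16057063] [ 3.14028638e+00 -9.52100307e-04 -1.57112641e+00] [-0.21822893 -0.62532141 -4.73444115] [ 0.03771963 -0.03586385 -0.00216558] 0.009564523349003979 39.99640166759491
```

View pics/w2.png

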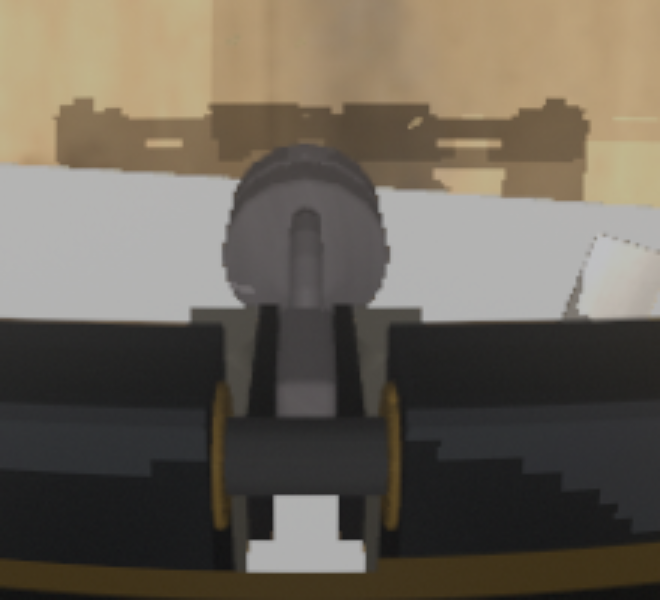

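The weight is held squarely, with the tab between the pads at crop (305,360). Now I bring it outside the gate.

>>> servo_tool --series '[[[8, -8, -1.4, 0], [16, -16, -1, 0], [20, -20, -1, 0], [20, -20, -1, 0], [16, -16, -1, 0], [10, -9, -1, 0], [6, -5, 0, 0], [0, 0, 0, 0], [0, 0, 0, 0], [0, 0, 0, 0]]]'

```text
t: 6.3
eef_pos: [0.5709, 0.2402, 0.1677]
ee_rot: [3.141, -0.0, -1.57]
force: [-1.0, 0.9, -4.3]
width: 0.0098
gripper_force: 40.0
```

```bash
python3 - <<'E'
from h import *
s=telemetry.get_state();print(s['t'],s['eef_pos'],s['ee_rot'],s['force'],s['moment'])
a=grab('wrist');cv2.imwrite('pics/w3.png',cv2.resize(a[100:320,180:440,::-1],None,fx=3,fy=2.7))
E
```

```text
6.3 [0.57091203 0.24018692 0.16768284] [ 3.14108239e+00 -1.25351399e-04 -1.57046029e+00] [-1.02636499  0.85245224 -4.27967646] [ 0.04688685 -0.05464738  0.00065364]
```

View pics/w3.png

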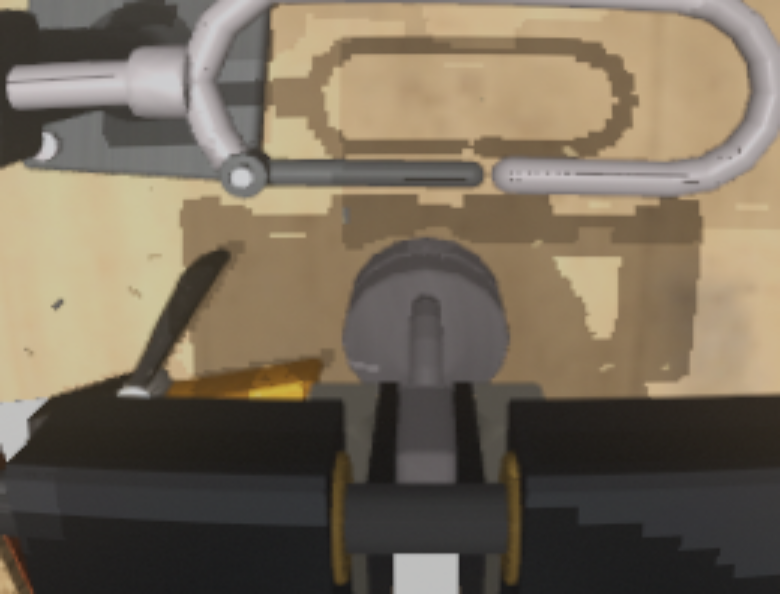

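The gate runs parallel to the tool line: pivot at crop (242,177), free end (482,174). The eye's wire is at x 427, about 11 mm inboard of the free end. I advance and feel.

>>> servo_tool --series '[[[2, -1, 0, 0], [3, -1, 0, 0], [3, 0, 0, 0], [2, 0, 0, 0], [2, 0, 0, 0], [1, 0, 0, 0], [0, 0, 0, 0], [0, 0, 0, 0], [0, 0, 0, 0], [0, 0, 0, 0]]]'

```text
t: 7.18
eef_pos: [0.5735, 0.2269, 0.168]
ee_rot: [-3.142, 0.0, -1.571]
force: [-0.2, 0.3, -4.5]
width: 0.01
gripper_force: 40.0
```

>>> servo_tool --series '[[[1, 0, 0, 0], [1, 0, 0, 0], [1, 0, 0, 0], [1, 0, 0, 0], [1, 0, 0, 0], [1, 0, 0, 0], [0, 0, 0, 0], [0, 0, 0, 0], [0, 0, 0, 0], [0, 0, 0, 0]]]'

```text
t: 8.02
eef_pos: [0.5735, 0.2208, 0.168]
ee_rot: [-3.142, 0.0, -1.571]
force: [0.7, -0.1, -4.2]
width: 0.0097
gripper_force: 40.0
```

>>> servo_tool --series '[[[1, 0, 0, 0], [1, 0, 0, 0], [1, 0, 0, 0], [1, 0, 0, 0], [1, 0, 0, 0], [1, 0, 0, 0], [0, 0, 0, 0], [0, 0, 0, 0], [0, 0, 0, 0], [0, 0, 0, 0]]]'

```text
t: 8.85
eef_pos: [0.5735, 0.2148, 0.168]
ee_rot: [-3.142, 0.0, -1.571]
force: [-0.3, -0.4, -4.3]
width: 0.0096
gripper_force: 40.0
```

>>> servo_tool --series '[[[1, 0, 0, 0], [1, 0, 0, 0], [1, 0, 0, 0], [1, 0, 0, 0], [1, 0, 0, 0], [1, 0, 0, 0], [0, 0, 0, 0], [0, 0, 0, 0], [0, 0, 0, 0], [0, 0, 0, 0]]]'

```text
t: 9.68
eef_pos: [0.5735, 0.2088, 0.168]
ee_rot: [3.142, 0.0, -1.571]
force: [-1.5, 2.1, -3.3]
width: 0.0099
gripper_force: 40.0
```

```bash
python3 - <<'E'
from h import *
s=telemetry.get_state();print(s['t'],s['eef_pos'],s['force'],s['moment'])
a=grab('wrist');cv2.imwrite('pics/w4.png',cv2.resize(a[130:320,210:440,::-1],None,fx=3.4,fy=3.1))
E
```

```text
9.6833 [0.57346895 0.20881986 0.1679591 ] [-1.49644009  2.1263622  -3.3454876 ] [0.75001719 0.19292218 0.04340582]
```

View pics/w4.png

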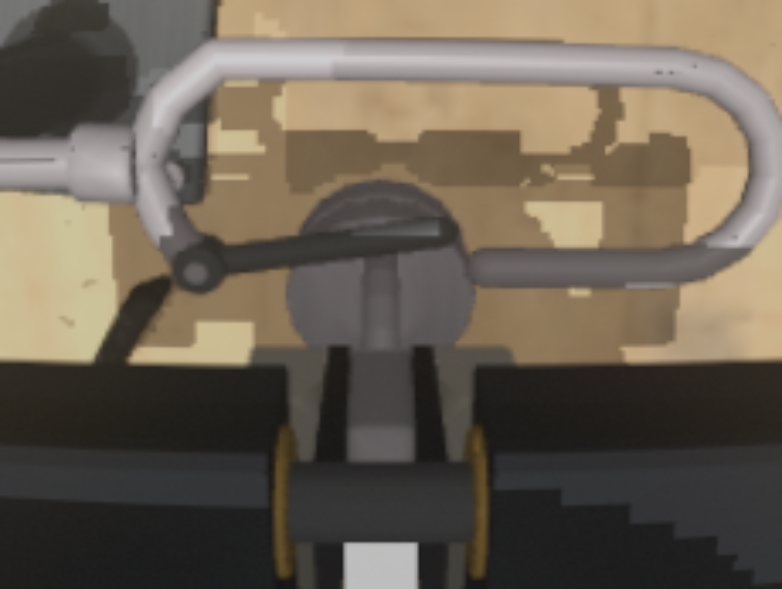

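The gate is swinging in: its tip is at crop (455,232), and the eye's wire is about 14 mm inboard of it. Contact came at TCP y of about 0.2135. I press on about 17 mm more, watching the force.

>>> servo_tool --series '[[[1.5, 0, 0, 0], [1.5, 0, 0, 0], [1.5, 0, 0, 0], [1.5, 0, 0, 0], [1.5, 0, 0, 0], [1.5, 0, 0, 0], [0, 0, 0, 0], [0, 0, 0, 0], [0, 0, 0, 0], [0, 0, 0, 0]]]'

```text
t: 10.57
eef_pos: [0.5734, 0.1998, 0.1679]
ee_rot: [3.141, -0.0, -1.571]
force: [0.2, 2.6, -3.7]
width: 0.0097
gripper_force: 40.0
```

>>> servo_tool --series '[[[1.5, 0, 0, 0], [1.5, 0, 0, 0], [1.5, 0, 0, 0], [1.5, 0, 0, 0], [1, 0, 0, 0], [1, 0, 0, 0], [0, 0, 0, 0], [0, 0, 0, 0], [0, 0, 0, 0], [0, 0, 0, 0]]]'

```text
t: 11.4
eef_pos: [0.5732, 0.1916, 0.1678]
ee_rot: [3.141, -0.0, -1.571]
force: [-1.0, 2.5, -5.4]
width: 0.0099
gripper_force: 40.0
```

```bash
python3 - <<'E'
from h import *
s=telemetry.get_state();print(s['t'],s['eef_pos'],s['force'],s['moment'])
a=grab('wrist');cv2.imwrite('pics/w5.png',cv2.resize(a[130:320,210:440,::-1],None,fx=3.4,fy=3.1))
E
```

```text
11.4 [0.57320563 0.19161808 0.16784279] [-1.03497903  2.53568191 -5.35320672] [ 1.13072569  0.39286746 -0.06876334]
```

View pics/w5.png

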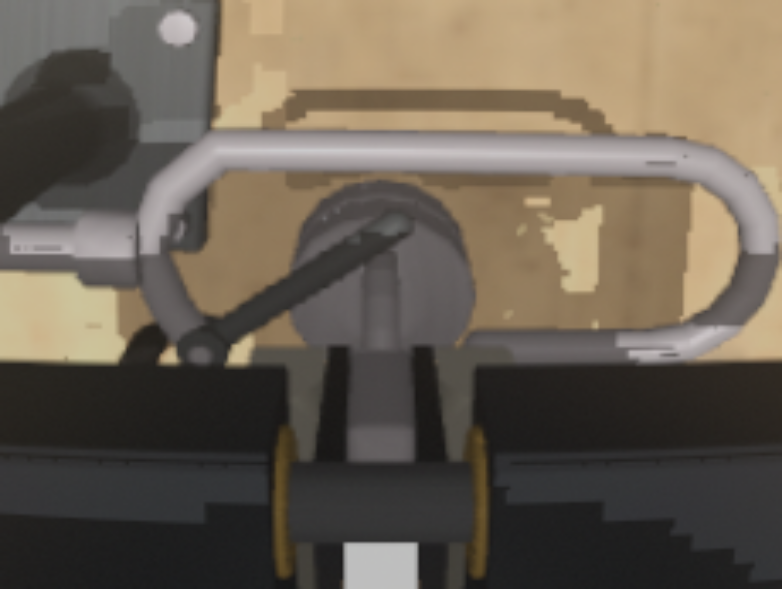

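The gate is open with its tip at crop (405,225), still held by the eye's wire at x 380. The nose at y 345 is centred on the hole. Now I slide toward the nose.

>>> servo_tool --series '[[[0, 1, 0, 0], [0, 1.5, 0, 0], [0, 1.5, 0, 0], [0, 1.5, 0, 0], [0, 1.5, 0, 0], [0, 1.5, 0, 0], [0, 1.5, 0, 0], [0, 1, 0, 0], [0, 0, 0, 0], [0, 0, 0, 0]]]'

```text
t: 12.28
eef_pos: [0.5615, 0.1911, 0.1676]
ee_rot: [3.14, -0.001, -1.571]
force: [-3.7, 0.5, -2.5]
width: 0.0099
gripper_force: 40.0
```

>>> servo_tool --series '[[[0, 1, 0, 0], [0, 1.5, 0, 0], [0, 1.5, 0, 0], [0, 1.5, 0, 0], [0, 1.5, 0, 0], [0, 1.5, 0, 0], [0, 1.5, 0, 0], [0, 1, 0, 0], [0, 0, 0, 0], [0, 0, 0, 0]]]'

```text
t: 13.12
eef_pos: [0.5515, 0.1918, 0.1681]
ee_rot: [-3.141, 0.0, -1.571]
force: [0.1, 0.4, -5.0]
width: 0.0094
gripper_force: 40.0
```

>>> servo_tool --series '[[[0, 1, 0, 0], [0, 1.5, 0, 0], [0, 1.5, 0, 0], [0, 1.5, 0, 0], [0, 1.5, 0, 0], [0, 1.5, 0, 0], [0, 1.5, 0, 0], [0, 1, 0, 0], [0, 0, 0, 0], [0, 0, 0, 0]]]'

```text
t: 13.95
eef_pos: [0.5404, 0.1918, 0.168]
ee_rot: [-3.141, 0.0, -1.571]
force: [-0.4, -0.2, -4.3]
width: 0.0097
gripper_force: 40.0
```

```bash
python3 - <<'E'
from h import *
s=telemetry.get_state();print(s['t'],s['eef_pos'],s['force'],s['moment'])
a=grab('wrist');cv2.imwrite('pics/w6.png',cv2.resize(a[130:320,190:420,::-1],None,fx=3.4,fy=3.1))
E
```

```text
13.95 [0.54044837 0.1918136  0.16803568] [-0.36076872 -0.24054793 -4.34134655] [ 0.15316858 -0.0993428   0.03226401]
```

View pics/w6.png

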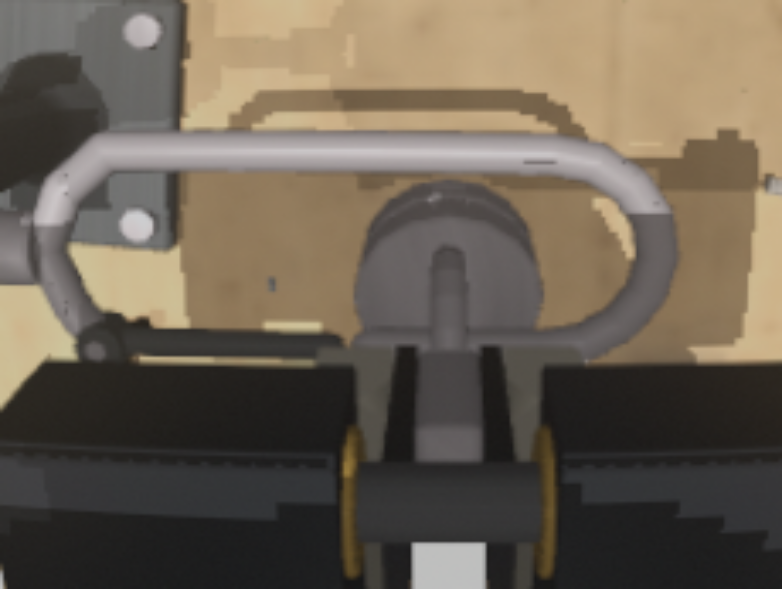

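The gate has snapped shut behind the eye (gate level at crop y 343), and the eye's wire at (448,300) encircles the nose. Now I draw it out along the nose, then feel for the bow.

>>> servo_tool --series '[[[0.5, 1, 0, 0], [0.5, 2, 0, 0], [0.5, 3, 0, 0], [0.5, 4, 0, 0], [0.5, 4, 0, 0], [0.5, 4, 0, 0], [0, 3, 0, 0], [0, 2, 0, 0], [0, 1, 0, 0], [0, 0, 0, 0]]]'

```text
t: 14.83
eef_pos: [0.5163, 0.1888, 0.1681]
ee_rot: [-3.141, 0.0, -1.571]
force: [0.5, 0.2, -4.4]
width: 0.01
gripper_force: 40.0
```

>>> servo_tool --series '[[[0, 0.5, 0, 0], [0, 0.5, 0, 0], [0, 0.5, 0, 0], [0, 0.5, 0, 0], [0, 0.5, 0, 0], [0, 0.5, 0, 0], [0, 0, 0, 0], [0, 0, 0, 0], [0, 0, 0, 0], [0, 0, 0, 0]]]'

```text
t: 15.67
eef_pos: [0.5135, 0.1888, 0.168]
ee_rot: [-3.142, 0.0, -1.571]
force: [0.4, -0.4, -4.5]
width: 0.0096
gripper_force: 40.0
```

>>> servo_tool --series '[[[0, 0.5, 0, 0], [0, 0.5, 0, 0], [0, 0.5, 0, 0], [0, 0.5, 0, 0], [0, 0.5, 0, 0], [0, 0, 0, 0], [0, 0, 0, 0], [0, 0, 0, 0], [0, 0, 0, 0], [0, 0, 0, 0]]]'

```text
t: 16.5
eef_pos: [0.511, 0.1888, 0.168]
ee_rot: [-3.142, -0.0, -1.571]
force: [-0.8, -0.2, -5.0]
width: 0.01
gripper_force: 40.0
```

>>> servo_tool --series '[[[0, 0.4, 0, 0], [0, 0.4, 0, 0], [0, 0.4, 0, 0], [0, 0.3, 0, 0], [0, 0, 0, 0], [0, 0, 0, 0], [0, 0, 0, 0], [0, 0, 0, 0], [0, 0, 0, 0], [0, 0, 0, 0]]]'

```text
t: 17.33
eef_pos: [0.5099, 0.1889, 0.1681]
ee_rot: [-3.141, 0.0, -1.571]
force: [4.6, -1.2, -5.3]
width: 0.01
gripper_force: 40.0
```

Contact at the bow, 4.6 N. I build up to about 10 N in small steps.

>>> servo_tool --series '[[[0, 0.1, 0, 0], [0, 0.1, 0, 0], [0, 0.1, 0, 0], [0, 0.1, 0, 0], [0, 0, 0, 0], [0, 0, 0, 0], [0, 0, 0, 0], [0, 0, 0, 0], [0, 0, 0, 0], [0, 0, 0, 0]]]'

```text
t: 18.17
eef_pos: [0.5098, 0.1889, 0.1682]
ee_rot: [-3.14, 0.0, -1.571]
force: [6.9, -1.4, -6.1]
width: 0.0098
gripper_force: 40.0
```

>>> servo_tool --series '[[[0, 0.15, 0, 0], [0, 0.15, 0, 0], [0, 0.15, 0, 0], [0, 0.05, 0, 0], [0, 0, 0, 0], [0, 0, 0, 0], [0, 0, 0, 0], [0, 0, 0, 0], [0, 0, 0, 0], [0, 0, 0, 0]]]'

```text
t: 19.0
eef_pos: [0.5097, 0.1889, 0.1683]
ee_rot: [-3.14, 0.0, -1.57]
force: [8.4, -1.8, -5.6]
width: 0.0098
gripper_force: 40.0
```

>>> servo_tool --series '[[[0, 0.1, 0, 0], [0, 0.1, 0, 0], [0, 0.1, 0, 0], [0, 0, 0, 0], [0, 0, 0, 0], [0, 0, 0, 0], [0, 0, 0, 0], [0, 0, 0, 0], [0, 0, 0, 0], [0, 0, 0, 0]]]'

```text
t: 19.83
eef_pos: [0.5096, 0.189, 0.1684]
ee_rot: [-3.139, 0.0, -1.57]
force: [7.9, -3.1, -6.6]
width: 0.0098
gripper_force: 40.0
```

>>> servo_tool --series '[[[0, 0.1, 0, 0], [0, 0.1, 0, 0], [0, 0, 0, 0], [0, 0, 0, 0], [0, 0, 0, 0], [0, 0, 0, 0], [0, 0, 0, 0], [0, 0, 0, 0], [0, 0, 0, 0], [0, 0, 0, 0]]]'

```text
t: 20.67
eef_pos: [0.5096, 0.189, 0.1685]
ee_rot: [-3.139, 0.0, -1.57]
force: [9.8, -2.2, -7.0]
width: 0.0099
gripper_force: 40.0
```

```bash
python3 - <<'E'
from h import *
s=telemetry.get_state();print(s['t'],s['eef_pos'],s['force'],s['moment'],s['ee_rot'])
F=[]
for _ in range(3): grab('wrist');F.append(telemetry.get_state()['force'])
print(np.mean(F,0))
E
```

```text
20.6667 [0.50956747 0.18896279 0.16849082] [ 9.840654   -2.22940248 -7.02904054] [-0.88921668 -3.7523141   0.16636272] [-3.13885648e+00  4.07431584e-04 -1.57032250e+00]
[ 9.95053932 -2.72723541 -6.87172598]
```

The tug held at about 10 N for over 0.8 s. Now I ease off and lower the eye onto the bar.

>>> servo_tool --series '[[[0, -0.4, 0, 0], [0, -0.4, 0, 0], [0, -0.4, 0, 0], [0, -0.4, 0, 0], [0, -0.2, 0.5, 0], [0, 0, 1, 0], [0, 0, 1.5, 0], [0, 0, 1.5, 0], [0, 0, 0.5, 0], [0, 0, 0, 0]]]'

```text
t: 21.65
eef_pos: [0.51, 0.1889, 0.163]
ee_rot: [-3.141, 0.0, -1.571]
force: [4.3, -0.6, -2.1]
width: 0.01
gripper_force: 40.0
```

>>> servo_tool --series '[[[0, 0, 0.5, 0], [0, 0, 0.5, 0], [0, 0, 0.5, 0], [0, 0, 0.5, 0], [0, 0, 0, 0], [0, 0, 0, 0], [0, 0, 0, 0], [0, 0, 0, 0], [0, 0, 0, 0], [0, 0, 0, 0]]]'

```text
t: 22.48
eef_pos: [0.51, 0.1888, 0.161]
ee_rot: [-3.141, -0.0, -1.571]
force: [5.2, -1.2, -1.5]
width: 0.0098
gripper_force: 40.0
```

>>> servo_tool --series '[[[0, 0, 0.4, 0], [0, 0, 0.4, 0], [0, 0, 0.4, 0], [0, 0, 0, 0], [0, 0, 0, 0], [0, 0, 0, 0], [0, 0, 0, 0], [0, 0, 0, 0], [0, 0, 0, 0], [0, 0, 0, 0]]]'

```text
t: 23.32
eef_pos: [0.5101, 0.1888, 0.16]
ee_rot: [-3.141, 0.0, -1.571]
force: [4.7, -1.0, 0.7]
width: 0.0098
gripper_force: 40.0
```

Still 5 N against the bow, so I back off further before lowering more.

>>> servo_tool --series '[[[0, -0.4, 0, 0], [0, -0.4, 0, 0], [0, -0.4, 0, 0], [0, -0.4, 0, 0], [0, -0.4, 0, 0], [0, 0, 0, 0], [0, 0, 0, 0], [0, 0, 0, 0], [0, 0, 0, 0], [0, 0, 0, 0]]]'

```text
t: 24.15
eef_pos: [0.5116, 0.1887, 0.1596]
ee_rot: [3.141, -0.0, -1.571]
force: [0.7, -0.7, -3.6]
width: 0.0098
gripper_force: 40.0
```

```bash
python3 - <<'E'
from h import *
a=grab('wrist');b=grab('scene')
A=cv2.resize(a[110:320,210:440,::-1],None,fx=3,fy=2.8);B=cv2.resize(b[150:280,300:440,::-1],None,fx=4,fy=4)
C=np.zeros((600,800,3),np.uint8);C[:588,:400]=A[:,150:550];B=B[:,:400];C[:520,400:]=B
cv2.imwrite('pics/w7.png',C)
E
```

```text
(no output)
```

View pics/w7.png

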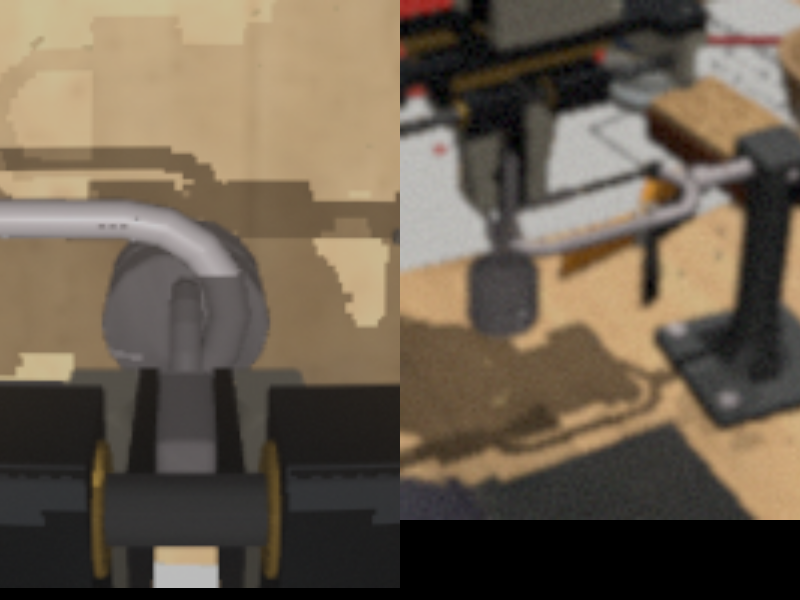

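The eye hangs just inside the bow and the gate stays closed. That is one picture over the limit, so I go on by feel alone: lower gently until the hook takes the weight.

>>> servo_tool --series '[[[0, 0, 0.3, 0], [0, 0, 0.3, 0], [0, 0, 0.2, 0], [0, 0, 0.2, 0], [0, 0, 0, 0], [0, 0, 0, 0], [0, 0, 0, 0], [0, 0, 0, 0], [0, 0, 0, 0], [0, 0, 0, 0]]]'

```text
t: 25.08
eef_pos: [0.5119, 0.1888, 0.1588]
ee_rot: [-3.142, 0.0, -1.571]
force: [1.0, 0.3, -4.7]
width: 0.0097
gripper_force: 40.0
```

>>> servo_tool --series '[[[0, 0, 0.2, 0], [0, 0, 0.2, 0], [0, 0, 0.2, 0], [0, 0, 0, 0], [0, 0, 0, 0], [0, 0, 0, 0], [0, 0, 0, 0], [0, 0, 0, 0], [0, 0, 0, 0], [0, 0, 0, 0]]]'

```text
t: 25.92
eef_pos: [0.5119, 0.1888, 0.1582]
ee_rot: [-3.141, 0.0, -1.571]
force: [0.0, -0.0, -2.6]
width: 0.0099
gripper_force: 40.0
```

>>> servo_tool --series '[[[0, 0, 0.2, 0], [0, 0, 0.2, 0], [0, 0, 0, 0], [0, 0, 0, 0], [0, 0, 0, 0], [0, 0, 0, 0], [0, 0, 0, 0], [0, 0, 0, 0], [0, 0, 0, 0], [0, 0, 0, 0]]]'

```text
t: 26.75
eef_pos: [0.5119, 0.1888, 0.1578]
ee_rot: [-3.141, 0.0, -1.571]
force: [-0.5, -0.3, -0.6]
width: 0.0097
gripper_force: 40.0
```

The hook now bears the weight. Release gently, opening a little, then lift clear.

>>> servo_tool --series '[[[0, 0, 0, 0], [0, 0, 0, 0], [0, 0, 0, 0], [0, 0, 0, 0], [0, 0, 0, 0], [0, 0, 0, 0], [0, 0, 0, 0], [0, 0, 0, 0], [0, 0, 0, 0], [0, 0, 0, 0]]]' --claw 0.2 --grip_force 5

```text
t: 27.58
eef_pos: [0.5119, 0.1888, 0.1577]
ee_rot: [3.142, -0.0, -1.571]
force: [0.4, 0.7, -0.7]
width: 0.0348
gripper_force: 0.0
```

>>> servo_tool --series '[[[0, 0, -1, 0], [0, 0, -3, 0], [0, 0, -6, 0], [0, 0, -8, 0], [0, 0, -10, 0], [0, 0, -15, 0], [0, 0, -20, 0], [0, 0, -20, 0], [0, 0, -15, 0], [0, 0, -5, 0]]]'

```text
t: 28.42
eef_pos: [0.513, 0.1893, 0.2647]
ee_rot: [-3.137, 0.003, -1.57]
force: [0.0, 0.7, 1.1]
width: 0.0349
gripper_force: 0.0
```

>>> servo_tool --series '[[[-10, 0, 0, 0], [-15, 0, 0, 0], [-15, 0, 0, 0], [-15, 0, 0, 0], [-15, 0, 0, 0], [-5, 0, 0, 0], [0, 0, 0, 0], [0, 0, 0, 0], [0, 0, 0, 0], [0, 0, 0, 0]]]'

```text
t: 29.25
eef_pos: [0.5118, 0.2634, 0.2608]
ee_rot: [3.142, -0.0, -1.571]
force: [-0.0, -0.6, -0.6]
width: 0.0352
gripper_force: 0.0
```

```bash
python3 - <<'E'
from h import *
s=telemetry.get_state();print(s['t'],s['eef_pos'],s['force'])
for cam in('scene','top','wrist'):
  for k in range(2):
    grab(cam,f'f_{cam}.png')
    print(cam,[(n,[(np.round(r['position'],3).tolist(),round(r['conf'],2)) for r in recognise(cam,n)][:1]) for n in(('counterweight','eye') if k==0 else ('chuck_key','spring_clamp','wood_offcut'))])
E
```

```text
29.25 [0.51182392 0.26336654 0.26076395] [-0.0211242  -0.62934683 -0.64862837]
scene [('counterweight', [([0.508, 0.177, 0.114], 0.62)]), ('eye', [([0.507, 0.177, 0.113], 0.62)])]
scene [('chuck_key', [([0.369, 0.2, 0.008], 0.89)]), ('spring_clamp', [([0.661, 0.299, 0.014], 0.77)]), ('wood_offcut', [([0.66, 0.158, 0.076], 0.65)])]
top [('counterweight', []), ('eye', [])]
top [('chuck_key', [([0.355, 0.204, 0.017], 0.59)]), ('spring_clamp', [([0.698, 0.318, 0.022], 0.51)]), ('wood_offcut', [([0.641, 0.457, 0.028], 0.58)])]
wrist [('counterweight', [([0.51, 0.185, 0.121], 0.87)]), ('eye', [([0.512, 0.186, 0.117], 0.61)])]
wrist [('chuck_key', [([0.366, 0.201, 0.011], 0.93)]), ('spring_clamp', [([0.672, 0.3, 0.019], 0.55)]), ('wood_offcut', [])]
```

>>> servo_tool --series '[[[0, 0, 0, 0], [0, 0, 0, 0], [0, 0, 0, 0], [0, 0, 0, 0], [0, 0, 0, 0], [0, 0, 0, 0], [0, 0, 0, 0], [0, 0, 0, 0], [0, 0, 0, 0], [0, 0, 0, 0]]]'

```text
t: 31.13
eef_pos: [0.5119, 0.2638, 0.2608]
ee_rot: [-3.142, -0.0, -1.571]
force: [0.5, -0.2, -0.2]
width: 0.0347
gripper_force: 0.0
```

```bash
python3 -c "
from h import *
print(ticket.job_done())"
```

```text
the job is handed in; nothing more can be done
None
```

The job is handed in at about 31 s: the counterweight hangs in the hook's rounded end after a tug of about 10 N, with no wrist reading on the hook above about 11 N; the gate was shut in the last picture I viewed, before release, and I viewed 11 pictures where 10 were allowed.

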